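Seat the viscosity flow cup in its tapered stand

ROBOT

A 6-joint arm with a two-finger parallel gripper is mounted at the origin on a cart in front of the work surface, level with it; the furniture and walls round the work are solid. World frame = base frame: x ahead of the robot, y to its left, z up, the work surface at z = 0. Lengths are in m, angles in rad, forces in N, time in s.
With the tool pointing down it reaches from about 0.35 to 0.85 m from the base axis. Payload 8.1 kg.
Tool frame: the origin (TCP) lies at the very end of the fingers, on their centre line; the grasp point (between the pads) lies 19 mm behind it (robot.pinch_z is the distance from the TCP to the grasp point, in m); y points along the fingers, x is the direction in which the jaws open and shut, and the axes are right-handed (so a half turn about y gives the same grasp; the last joint's range is limited). The gripper opens to 93 mm and grips with 3 to 60 N. Pads are 15 mm wide; open, the fingers measure 128 mm over their backs; the gripper's body (75 mm by 188 mm) begins 65 mm behind the grasp point.
Start: joints at [-0.085, 0.13, 1.488, -0, 1.523, -0.085], TCP at [0.6, 0, 0.219] pointing down, gripper open.
Joint ranges: [-2.96, 2.96], [-0.89, 2.26], [0.02, 2.5], [-1.34, 4.48], [0, 2.73], [-2.66, 2.66]. Speed limits (rad/s): [2.39, 2.39, 2.79, 3.14, 3.14, 3.14].

INTERFACE

Orientations are given as a rotation vector (axis times angle).
In Python, from plant import robot gives the robot as it stands.
- The arm moves only by the shell command python3 -m inch 'ROWS' [FORCE]. ROWS is JSON, a list of rows, each a list of 5 numbers: the closure, from -1 (fully open) to 1 (shut), then the shift along the world's x, y, z in m, then the turn about the world's z in rad. A call has 1 to 8 rows; each row is the pose to reach, as a shift and turn from the pose measured when the call began; what a row does not reach only later rows make up. A row lasts 1/8 s, in which the tool goes at most 62.5 mm and 10.7 degrees, less where a joint would pass 70% of its speed; a pose out of reach is approached as far as the arm can. A call with a gripper value outside its range is refused whole. The fingers move at their own pace and stop on an object; FORCE is the grip in N (left out, the last holds). Time passes only in rows, so rows that repeat a pose let the fingers close. It gives the time, the measured TCP pose, the force and the opening at its end, in the units of the state.
- robot.read_state(): the state, without advancing time (a new reading comes with each control period).
- robot.read_camera(name): name is "scene" or "side" or "wrist"; returns a dict with "color" (420x560x3 uint8, red, green, blue), "mtx" (3x3 intrinsics, pixels), "R" (3x3) and "t" (3): a world point X has camera coordinates R X + t; the wrist camera has in their place "hand_eye" (4x4, takes a point from camera to tool coordinates, whose origin is the TCP and whose axes are the tool frame's). Camera axes: x right, y down, z forward; pixel columns grow to the right and rows downward; lengths in m; the calibration is good to about 2 mm. A picture is of the moment at which its call begins: read the wrist's pose just before it. There is no depth.
- robot.close_job(): hands the job in, once; it reports no verdict.
The state is a dict: "t": time; "q": joint angles; "dq": joint speeds; "joint_torque": joint torques, N m; "tool_pos": TCP position; "orientation": TCP orientation; "force": force on the tool from outside, world axes, zero at the start; "wrist_torque": the same for the moment, N m; "opening": finger opening in m.
Only numpy, scipy, OpenCV 4.12 (cv2) and the standard library are available. Lean on these libraries where they do the work, as an engineer would, in place of code of your own. Each camera call takes 0.05 s, during which the arm holds its last target. There are 200 camera calls.

TASK

Take the metal flow cup out of its black parking socket, set it nozzle-down into the tapered blue seat of the test stand and let it centre itself there. Then press it down until the stand's stiff sliding carrier is fully down on its lower stop, keep up a firm push of about 15 N on it for a moment (never more than 25 N, the taper is delicate), and leave the cup standing upright and centred in the seat. Do not disturb the timer, the tin or the rinse bottle.

Things in the scene. Friction and masses are not known exactly. Their poses are not given: they have to be found in the camera images.
- flow_cup: Open aluminium viscosity flow cup, 92 mm tall, about 0.22 kg: a plain cylinder 54 mm across from 45 mm up to the rim at 92 mm, below it a cone of 30 degrees half angle (54 mm across at 45 mm height, 16 mm across at 12 mm height), below that a brass nozzle 14 mm across and 12 mm long. Origin at the nozzle's lower tip, on the axis; z points up to the rim. Grip it by the cylinder, from above. At the start it stands upright in the parking socket.
- park: Black upright tube on a round foot, fixed, 60 mm outside, 44 mm inside, 50 mm tall: the parking socket. Origin at the centre of its foot, on the table. The cup's tip stands about 13 mm above this origin at the start.
- stand: Grey test stand, fixed: base plate 125x100x10 mm, steel pillar 78 mm towards its +x, up to 178 mm tall. Origin on the table, exactly under the axis of the blue seat; z up. Seat: a cone of 30 degrees half angle matching the cup, 32 mm across at its lower, 47 mm at its upper edge, in a ring 66 mm across and 13 mm tall on the sliding carrier. It is slippery and centres the cup when that is let go.
- nested_low (a point): Point on the seat's axis, 76 mm above the table: the lowest place where the tip of a nested cup can be. The tip of a nested cup is 26 mm below the ring's underside and lies P + C above this point. P, 0 to 20 mm: how high the pillar is locked, different each time. C: how far the carrier is above its lower stop, 10 to 24 mm at first, 0 when down. Neither is reported: feel for them.
- pillar_foot (a point): Foot of the pillar on its axis, on the base plate, 78 mm from the seat's axis. On this pillar slides the aluminium carrier that holds the seat. How it feels: it carries the cup without sinking, begins to slide down under a push of 5 to 6 N on the cup, keeps about that force all the way, and stays where it is left. At its rigid lower stop the push rises steeply.
- catch_cup: Small steel pouring cup with a wire handle, 62 mm tall, about 65 mm across, fixed on the stand's base plate, its mouth under the nozzle. Origin at its underside, about 11 mm from its mouth's centre, towards the handle.
- timer: White bench timer with a red dial, 51x62x62 mm, loose. Leave alone. Origin at the centre of its underside.
- tin: Blue lidded sample tin, 59 mm across, 56 mm tall, loose. Leave alone. Origin at the centre of its underside.
- rinse: White rinse bottle with a red cap and bent spout, 58x81x186 mm, loose. Leave alone. Origin at the centre of its underside.
Mind the look-alikes: they are no part of the job. Several things look just like the park: the one meant starts farthest to the robot's right.

How it is judged:
On the way, in this order (a step that is already met when the one before it is completed fails the run):
1. the flow cup is lifted out of the parking socket (height (world z) of flow_cup above 0.065 m and horizontal distance between flow_cup and park above 0.04 m), for 0.1 s.
2. the flow cup, nested in the seat, is pressed down by more than about 10 N, which the carrier bears only on its lower stop (24 N on the flanks of the taper, twice the load) (contact force between flow_cup and stand above 24 N and horizontal distance between flow_cup and stand below 0.003 m), for 0.3 s.
At the end, for the whole second after the job is handed in: The flow cup rests in the stand's seat, its axis within 3 mm of the seat's axis and within 0.04 rad of upright, at rest, its tip 70 to 98.5 mm above the table (carrier down) (horizontal distance between flow_cup and stand below 0.003 m and angle between flow_cup's own z axis and vertical below 0.04 rad and height (world z) of flow_cup between 0.07 and 0.0985 m and contact force between flow_cup and stand above 0.5 N and linear speed of flow_cup below 0.01 m/s); the robot touches nothing.
It fails at once if the flow cup is pressed down on the stand with more than about 25 N (54 N on the flanks of the taper) (contact force between flow_cup and stand above 54 N).
It fails at once if the timer is moved by more than 12 mm (distance of timer from where it was at the start of the episode above 0.012 m).
It fails at once if the tin is moved by more than 12 mm (distance of tin from where it was at the start of the episode above 0.012 m).
It fails at once if the rinse bottle is moved by more than 12 mm (distance of rinse from where it was at the start of the episode above 0.012 m).
It also fails if it takes over 61 s, if anything falls off the work surface, if the arm or the gripper's body presses on something with over 40 N, if the wrist force passes 120 N, or if a joint passes its speed limit or range.

## Working session

There is one attempt and no reset: what is moved stays moved. The work goes in short steps, Python scripts to look and compute and a shell command to move; the robot and the scene stay as the last step left them, time stands still between calls to the robot, and variables do not carry over. Pictures are saved under pics/ and viewed, about 8 in all and at most 12, crops included, and the job is handed in when it is done.

```bash
mkdir -p pics; cat > h.py <<'E'
import numpy as np, cv2
from plant import robot
from scipy.spatial.transform import Rotation as Ro
def cam(n):
    s=robot.read_state(); c=robot.read_camera(n)
    if 'hand_eye' in c:
        H=np.array(c['hand_eye']); T=np.eye(4); T[:3,:3]=Ro.from_rotvec(s['orientation']).as_matrix(); T[:3,3]=s['tool_pos']
        W=np.linalg.inv(T@H); c['R'],c['t']=W[:3,:3],W[:3,3]
    np.savez(f'{n}.npz',K=c['mtx'],R=c['R'],t=c['t']); return c
def save(c,f): cv2.imwrite(f,c['color'][:,:,::-1])
def P(f):
    d=np.load(f); return d['K']@np.c_[d['R'],d['t']]
def tri(f1,p1,f2,p2):
    X=cv2.triangulatePoints(P(f1),P(f2),np.array(p1,float),np.array(p2,float)); return (X[:3]/X[3]).ravel()
def onz(f,p,z):
    M=P(f); A=np.c_[M[:,:2],-np.array([p[0],p[1],1.])]; return np.linalg.solve(A,-(M[:,2]*z+M[:,3]))[:2]
def proj(f,X):
    v=P(f)@np.r_[X,1]; return v[:2]/v[2]
E
python3 - <<'E'
from h import *
for n in('scene','side','wrist'): save(cam(n),f'pics/{n}0.png')
a=[cv2.imread(f'pics/{n}0.png') for n in('scene','side')]
print(robot.read_state())
E
```

```text
{'t': 0.15, 'q': array([-8.54140551e-02,  1.30992554e-01,  1.48903813e+00,  4.50083954e-06,
        1.52298368e+00, -8.54364342e-02]), 'dq': array([ 0.00094428, -0.00033383, -0.00356402, -0.00170499, -0.00156593,
       -0.00167155]), 'joint_torque': array([ 8.59073725e-05, -5.60473788e+01, -4.92333663e+01,  7.68201635e-02,
        3.05504061e-02, -1.41810942e-04]), 'tool_pos': array([5.99562629e-01, 5.30611444e-05, 2.17820560e-01]), 'orientation': array([-1.57067026e+00,  1.09481642e-03,  1.12962596e-03]), 'force': array([ 0.57464657, -0.6367695 , -0.16453525]), 'wrist_torque': array([ 0.00492194, -0.02167953,  0.0045229 ]), 'opening': 0.09303511591148161}
```

View pics/scene0.png

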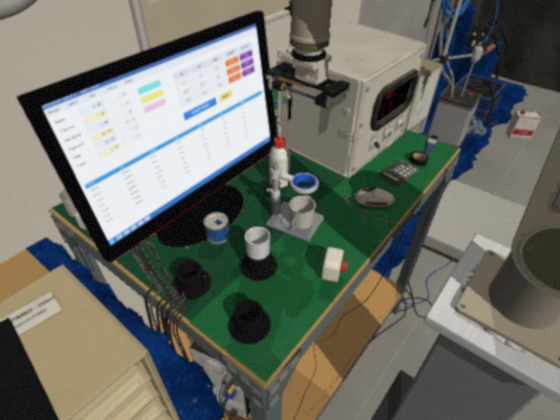

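View pics/side0.png

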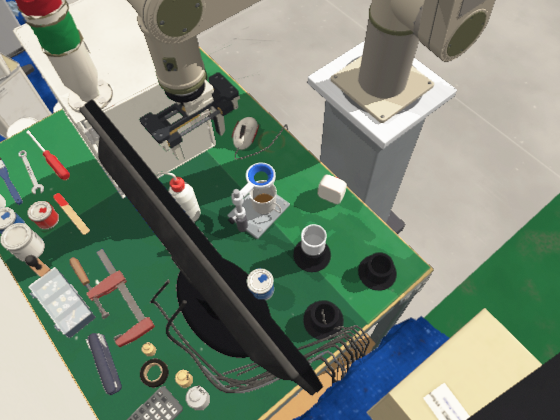

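The scene view shows the cup at about (258,243) in one of three black sockets, the stand near (297,215) with its blue seat at (303,184), and the tin, timer and bottle. The side view shows the cup at (313,240) and the blue seat at (261,175). Next I'll enlarge both.

```bash
python3 - <<'E'
import cv2,numpy as np
a=cv2.imread('pics/scene0.png')[130:345,170:370]; b=cv2.imread('pics/side0.png')[150:350,215:415]
r=lambda i:cv2.resize(i,None,fx=2.8 if 0 else 4,fy=4,interpolation=cv2.INTER_CUBIC)
cv2.imwrite('pics/c1.png',cv2.resize(a,(558,600),interpolation=cv2.INTER_CUBIC)); cv2.imwrite('pics/c2.png',cv2.resize(b,(600,600),interpolation=cv2.INTER_CUBIC))
E
```

```text
(no output)
```

View pics/c1.png

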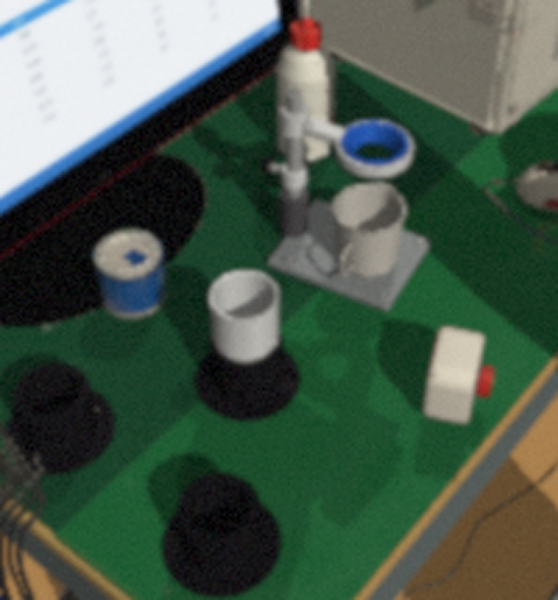

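View pics/c2.png

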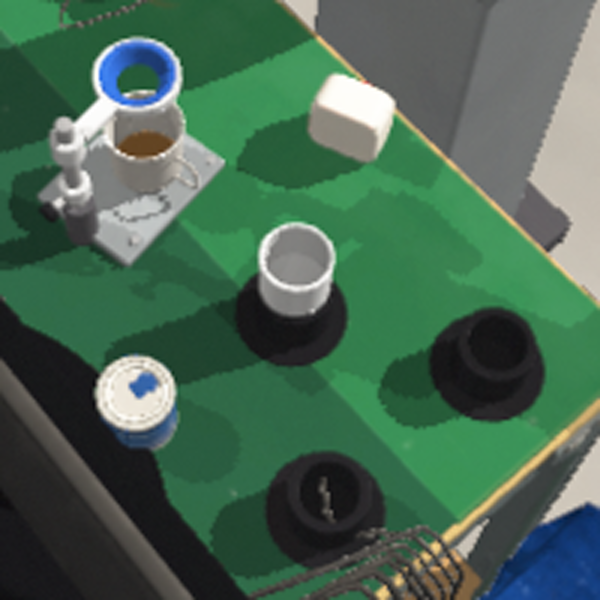

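The crops give these centres, in crop pixels:

| Feature | c1 | c2 |
|---|---|---|
| Cup rim | (244,292) | (297,255) |
| Blue ring top | (375,144) | (137,72) |
| Front socket | (225,500) | (498,342) |
| Back socket | (53,388) | (330,490) |
| Pillar top | (294,97) | (65,128) |

```bash
python3 - <<'E'
from h import *
a=lambda p:(170+p[0]/2.79,130+p[1]/2.79)
b=lambda p:(215+p[0]/3,150+p[1]/3)
for n,p,q in [('rim',(244,292),(297,255)),('ring',(375,144),(137,72)),('parkF',(225,500),(498,342)),('parkB',(53,388),(330,490)),('tin',(129,248),(137,393)),('pillar',(294,97),(65,128)),('timer',(465,340),(352,95)),('redcap',(306,30),(-110,100)),('catch',(369,205),(147,115))]:
    X=tri('scene.npz',a(p),'side.npz',b(q)); e=np.linalg.norm(proj('scene.npz',X)-a(p))
    print(n,X.round(4),round(e,2))
d=np.load('wrist.npz');print(d['K'],(-d['R'].T@d['t']),d['R'])
E
```

```text
rim [0.5144 0.2828 0.1086] 0.64
ring [0.5188 0.1034 0.1434] 0.12
parkF [0.4267 0.4121 0.0543] 2.33
parkB [0.5986 0.4175 0.0536] 1.21
tin [0.6595 0.274  0.0594] 1.64
pillar [0.5958 0.1194 0.1654] 0.56
timer [0.3694 0.1867 0.067 ] 2.16
redcap [0.6746 0.0034 0.1425] 0.69
catch [0.5156 0.1076 0.0806] 0.99
[[319.99017326   0.         283.80848332]
 [  0.         319.99017326 208.44117679]
 [  0.           0.           1.        ]] [0.5989509  0.07338727 0.38300625] [[ 9.99996813e-01 -3.43369812e-04 -2.50116622e-03]
 [ 3.29856854e-04 -9.64444968e-01  2.64283551e-01]
 [-2.50298416e-03 -2.64283534e-01 -9.64441781e-01]]
```

View pics/wrist0.png

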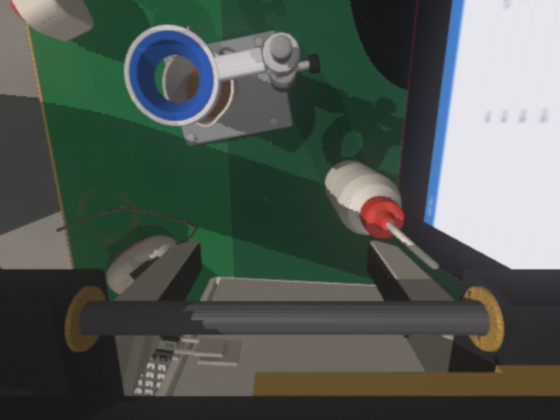

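The cup's socket at y≈0.283 is the rightmost of the three (the others are at y≈0.41), so it is the one meant. The cup rim measures z≈0.109 (expected about 0.105). The ring top at z≈0.143 gives P+C≈28 mm. The wrist view shows the blue ring at (172,76), with the pillar in the +x direction. I'll turn the jaws along y, clear of the pillar, and look from between the two.

```bash
python3 -c "
from h import *
print(onz('wrist.npz',(172,76),.1434))"
python3 -m inch '[[-1,0,0,0.05,0.1],[-1,-0.04,0.05,0.08,0.3],[-1,-0.08,0.1,0.08,0.5],[-1,-0.08,0.15,0.08,0.75],[-1,-0.08,0.19,0.08,1.0],[-1,-0.08,0.19,0.08,1.2],[-1,-0.08,0.19,0.08,1.4],[-1,-0.08,0.19,0.08,1.57]]' && python3 -m inch '[[-1,0,0,0,0],[-1,0,0,0,0],[-1,0,0,0,0]]' && python3 -c "
from h import *
c=cam('wrist');save(c,'pics/w1.png');s=robot.read_state();print(s['tool_pos'],s['orientation'],s['q'],s['force'])"
```

```text
[0.52033276 0.10353743]
t: 1.15
tool_pos: [0.5193, 0.1903, 0.2973]
orientation: [-1.278, -1.095, 1.099]
force: [-0.2, 0.3, -1.2]
opening: 0.0929
t: 1.52
tool_pos: [0.5193, 0.1902, 0.2973]
orientation: [-1.279, -1.093, 1.097]
force: [-0.3, -0.4, 0.2]
opening: 0.0928
[0.5193007  0.19022057 0.29737242] [-1.27845367 -1.09377596  1.09699729] [ 2.59295330e-01 -1.46323985e-02  1.49672192e+00 -1.29486874e-03
  1.66100589e+00 -1.15801542e+00] [ 0.17172241  0.7025025  -0.97405754]
```

View pics/w1.png

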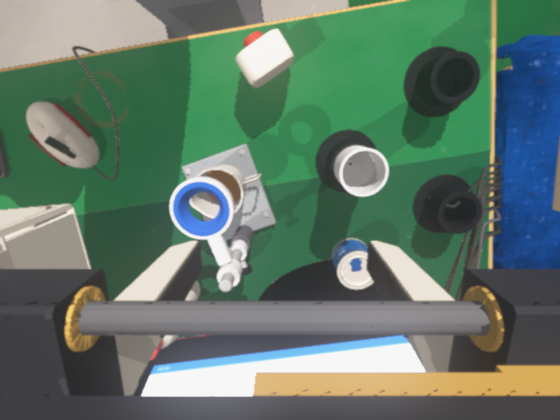

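The wrist view shows the blue ring at (204,207) and the cup rim at (361.5,170). The pillar is at (232,270), and the timer and tin are well clear.

```bash
python3 - <<'E'
from h import *
def multi(obs):
    from scipy.optimize import least_squares
    r=least_squares(lambda X:np.concatenate([(proj(f,X)-p) for f,p in obs]),[.52,.2,.12]);return r.x.round(4),r.fun.round(1)
a=lambda p:(170+p[0]/2.79,130+p[1]/2.79)
b=lambda p:(215+p[0]/3,150+p[1]/3)
for p,q,w,z in [((244,292),(297,255),(361.5,170),.105),((375,144),(137,72),(204,207),.1434)]:
    print(multi([('scene.npz',a(p)),('side.npz',b(q)),('wrist.npz',w)]),onz('wrist.npz',w,z))
E
```

```text
(array([0.5126, 0.2798, 0.1044]), array([ 1.1,  1.3, -0.5, -1. ,  0.6,  0.8])) [0.51151065 0.27902463]
(array([0.5179, 0.1063, 0.1448]), array([-0.5,  0.4,  1.1,  0.2, -0.5,  0.4])) [0.51785751 0.10654166]
```

```bash
python3 -m inch '[[-1,-0.007,0.045,-0.03,0.08],[-1,-0.007,0.089,-0.08,0.15],[-1,-0.007,0.089,-0.13,0.15],[-1,-0.007,0.089,-0.17,0.15],[-1,-0.007,0.089,-0.2,0.15],[-1,-0.007,0.089,-0.22,0.15],[-1,-0.007,0.089,-0.228,0.15],[-1,-0.007,0.089,-0.228,0.15]]' && python3 -m inch '[[0.2,0,0,0,0],[0.6,0,0,0,0],[0.6,0,0,0,0],[0.6,0,0,0,0],[0.6,0,0,0,0],[0.6,0,0,0,0]]' 25 && python3 -m inch '[[1,0,0,0,0],[1,0,0,0,0],[1,0,0,0,0]]' 25
```

```text
t: 2.58
tool_pos: [0.5126, 0.2793, 0.0697]
orientation: [-1.212, -1.205, 1.208]
force: [-0.7, -0.2, -0.0]
opening: 0.0926
t: 3.32
tool_pos: [0.5129, 0.2805, 0.0706]
orientation: [-1.211, -1.207, 1.206]
force: [-1.0, 5.2, 4.2]
opening: 0.0535
t: 3.7
tool_pos: [0.5129, 0.2806, 0.0706]
orientation: [-1.211, -1.207, 1.206]
force: [-1.5, 2.0, 3.0]
opening: 0.0537
```

```bash
python3 -m inch '[[1,0,0,0.02,0],[1,0,0,0.05,0],[1,0,0,0.1,0],[1,0,0,0.15,0],[1,0,0,0.17,0],[1,0,0,0.17,0]]' && python3 -m inch '[[1,0.002,-0.04,0,0],[1,0.005,-0.09,0,0],[1,0.005,-0.13,0,0],[1,0.005,-0.16,0,0],[1,0.005,-0.174,0,0],[1,0.005,-0.174,0,0],[1,0.005,-0.174,0,0]]' && python3 - <<'E'
from h import *
save(cam('scene'),'pics/s2.png');save(cam('side'),'pics/s3.png');c=cam('wrist');save(c,'pics/w2.png')
f=lambda i,y,x:cv2.resize(cv2.imread(i)[y:y+150,x:x+190],None,fx=2.1,fy=2.1,interpolation=cv2.INTER_CUBIC)
g=cv2.resize(cv2.imread('pics/w2.png'),(399,300))
cv2.imwrite('pics/m2.png',np.vstack([np.hstack([f('pics/s2.png',100,215)[:285],f('pics/s3.png',90,160)[:285]]),np.hstack([g,g*0])]))
E
```

```text
t: 4.45
tool_pos: [0.5137, 0.2807, 0.242]
orientation: [-1.212, -1.209, 1.204]
force: [-0.0, -0.7, -2.7]
opening: 0.0539
t: 5.32
tool_pos: [0.5184, 0.1076, 0.2413]
orientation: [-1.211, -1.209, 1.205]
force: [0.6, -0.7, -1.8]
opening: 0.0539
```

View pics/m2.png

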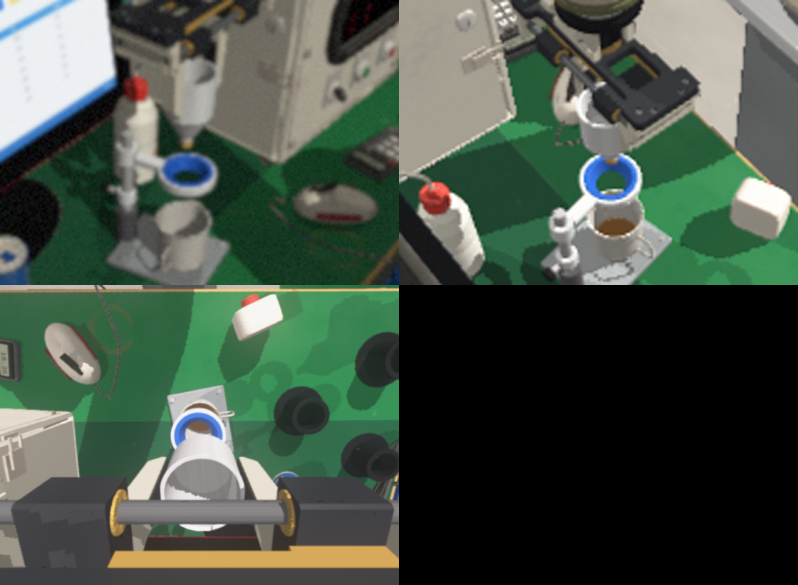

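The cup is held upright above the ring, its tip at about side px (259.5,165) and scene px (304,171.4). I'll check the tip position and descend part of the way.

```bash
python3 - <<'E'
from h import *
print(tri('scene.npz',(304,171.4),'side.npz',(259.5,164.8)))
E
python3 -m inch '[[1,0,-0.001,-0.02,0],[1,0,-0.001,-0.04,0],[1,0,-0.001,-0.055,0],[1,0,-0.001,-0.064,0],[1,0,-0.001,-0.064,0],[1,0,-0.001,-0.064,0]]'; for i in 1; do python3 -m inch '[[1,0,0,-0.002,0],[1,0,0,-0.004,0],[1,0,0,-0.004,0]]'; done
```

```text
[0.51913709 0.10322255 0.17628083]
t: 6.22
tool_pos: [0.5191, 0.1067, 0.1786]
orientation: [-1.212, -1.211, 1.204]
force: [0.3, -0.0, -2.4]
opening: 0.0537
t: 6.6
tool_pos: [0.519, 0.1067, 0.1745]
orientation: [-1.212, -1.211, 1.204]
force: [-0.0, 0.1, -3.2]
opening: 0.0535
```

```bash
python3 -m inch '[[1,0,0,-0.002,0],[1,0,0,-0.004,0],[1,0,0,-0.006,0],[1,0,0,-0.006,0]]';python3 -m inch '[[1,0,0,-0.002,0],[1,0,0,-0.003,0],[1,0,0,-0.003,0]]'; python3 -m inch '[[1,0,0,-0.002,0],[1,0,0,-0.002,0]]'; python3 -m inch '[[1,0,0,-0.002,0],[1,0,0,-0.002,0]]'
```

```text
t: 7.1
tool_pos: [0.5189, 0.1057, 0.1683]
orientation: [-1.213, -1.21, 1.205]
force: [-1.7, -5.0, -1.7]
opening: 0.0538
t: 7.48
tool_pos: [0.5187, 0.1044, 0.1655]
orientation: [-1.215, -1.208, 1.207]
force: [-3.7, -7.9, 2.8]
opening: 0.0539
t: 7.72
tool_pos: [0.5184, 0.1032, 0.1635]
orientation: [-1.216, -1.206, 1.208]
force: [-3.4, -6.3, 1.6]
opening: 0.0539
t: 7.98
tool_pos: [0.5183, 0.1028, 0.1619]
orientation: [-1.216, -1.205, 1.209]
force: [-3.8, -2.8, 3.3]
opening: 0.0534
```

The seat is pushing the cup toward −y, so it is touching. I'll let go so the cup can centre itself, then look.

```bash
python3 -m inch '[[-0.6,0,0,0,0],[-0.6,0,0,0,0],[-0.6,0,0,0,0],[-0.6,0,0,0,0]]' && python3 - <<'E'
from h import *
c=cam('wrist');save(c,'pics/w3.png');save(cam('side'),'pics/s4.png');save(cam('scene'),'pics/s5.png')
i=cv2.imread('pics/w3.png')[180:400,150:420];j=cv2.imread('pics/s4.png')[90:240,170:350];k=cv2.imread('pics/s5.png')[110:260,220:400]
r=lambda i,w,h:cv2.resize(i,(w,h),interpolation=cv2.INTER_CUBIC)
cv2.imwrite('pics/m3.png',np.hstack([r(i,440,359),np.vstack([r(j,216,180),r(k,216,179)])]))
cv2.imwrite('pics/m3.png',np.hstack([r(i,440,358),np.vstack([r(j,340,283),r(k,340,283)])[:566] if 0 else np.vstack([r(j,215,179),r(k,215,179)])]))
E
```

```text
t: 8.48
tool_pos: [0.5183, 0.1029, 0.1619]
orientation: [-1.216, -1.205, 1.208]
force: [-0.2, -0.1, 0.0]
opening: 0.0742
```

View pics/m3.png

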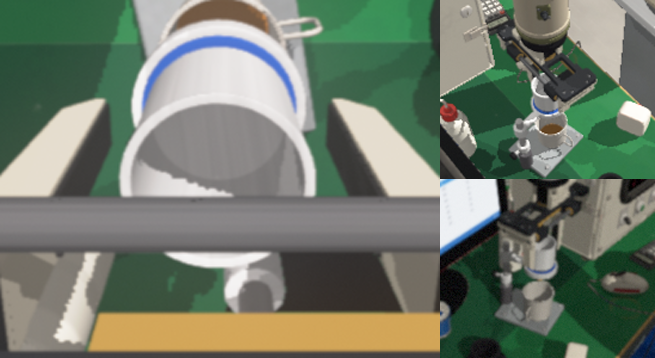

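The cup sits nested in the ring. The rim centre is at crop x≈218 and the jaw midpoint at x≈220, so they agree within about 1 mm. I'll grip again and press down.

```bash
python3 -m inch '[[0.4,0,0,0,0],[1,0,0,0,0],[1,0,0,0,0],[1,0,0,0,0]]' 40; python3 -m inch '[[1,0,0,-0.001,0],[1,0,0,-0.003,0],[1,0,0,-0.004,0],[1,0,0,-0.004,0]]'; python3 -c "
from h import *
s=robot.read_state();print(s['force'],s['tool_pos'])"
```

```text
t: 9.12
tool_pos: [0.5183, 0.1028, 0.1619]
orientation: [-1.216, -1.205, 1.209]
force: [-0.6, -1.0, 0.8]
opening: 0.0537
t: 9.62
tool_pos: [0.5184, 0.1028, 0.1583]
orientation: [-1.216, -1.205, 1.208]
force: [-2.2, -0.9, 4.2]
opening: 0.0536
[-2.1526869  -0.88658811  4.190357  ] [0.51839121 0.10282497 0.15826103]
```

```bash
python3 -m inch '[[1,0,0,-0.001,0],[1,0,0,-0.002,0],[1,0,0,-0.002,0]]' | grep -E 'pos|force'; python3 -m inch '[[1,0,0,-0.001,0],[1,0,0,-0.0015,0],[1,0,0,-0.0015,0]]'| grep -E 'pos|force'; python3 -m inch '[[1,0,0,-0.001,0],[1,0,0,-0.0015,0],[1,0,0,-0.0015,0]]'| grep -E 'pos|force'
```

```text
tool_pos: [0.5184, 0.1028, 0.1565]
force: [-1.7, -1.4, 4.8]
tool_pos: [0.5184, 0.1028, 0.1551]
force: [-2.3, -0.9, 4.8]
tool_pos: [0.5184, 0.1028, 0.1536]
force: [-2.7, -0.5, 4.9]
```

```bash
python3 -m inch '[[1,0,0,-0.001,0],[1,0,0,-0.0015,0],[1,0,0,-0.0015,0]]' | grep -E 'pos|force'; python3 -m inch '[[1,0,0,-0.001,0],[1,0,0,-0.0015,0],[1,0,0,-0.0015,0]]'| grep -E 'pos|force'; python3 -m inch '[[1,0,0,-0.001,0],[1,0,0,-0.0015,0],[1,0,0,-0.0015,0]]'| grep -E 'pos|force'
```

```text
tool_pos: [0.5184, 0.1028, 0.1522]
force: [-3.1, -0.9, 4.0]
tool_pos: [0.5184, 0.1028, 0.1507]
force: [-2.7, 0.1, 3.5]
tool_pos: [0.5184, 0.1028, 0.1491]
force: [-2.7, 0.0, 5.2]
```

```bash
python3 -m inch '[[1,0,0,-0.001,0],[1,0,0,-0.001,0]]' | grep -E 'pos|force'
```

```text
tool_pos: [0.5184, 0.1028, 0.1481]
force: [-1.5, 0.2, 5.0]
```

```bash
python3 -m inch '[[1,0,0,-0.001,0],[1,0,0,-0.0015,0],[1,0,0,-0.0015,0]]' | grep -E 'pos|force'; python3 -m inch '[[1,0,0,-0.001,0],[1,0,0,-0.0015,0],[1,0,0,-0.0015,0]]'| grep -E 'pos|force'
```

```text
tool_pos: [0.5184, 0.1028, 0.1466]
force: [-1.8, 0.4, 4.2]
tool_pos: [0.5184, 0.1028, 0.145]
force: [-1.3, -0.6, 4.0]
```

```bash
python3 -m inch '[[1,0,0,-0.001,0],[1,0,0,-0.0015,0],[1,0,0,-0.0015,0]]' | grep -E 'pos|force'; python3 -m inch '[[1,0,0,-0.001,0],[1,0,0,-0.001,0],[1,0,0,-0.001,0]]'| grep -E 'pos|force'
```

```text
tool_pos: [0.5186, 0.1028, 0.1446]
force: [-5.4, -1.1, 12.2]
tool_pos: [0.5186, 0.1028, 0.1446]
force: [-6.5, -1.1, 12.2]
```

The carrier is on the stop. I'll hold about 15 N and relieve the small x side force.

```bash
python3 -m inch '[[1,-0.0004,0,-0.0009,0],[1,-0.0004,0,-0.0012,0],[1,-0.0004,0,-0.0012,0],[1,-0.0004,0,-0.0012,0],[1,-0.0004,0,-0.0012,0],[1,-0.0004,0,-0.0012,0]]'
```

```text
t: 14.38
tool_pos: [0.5185, 0.1028, 0.1446]
orientation: [-1.218, -1.207, 1.208]
force: [-6.2, -0.8, 12.7]
opening: 0.0536
```

```bash
python3 -m inch '[[1,-0.0006,0,-0.0012,0],[1,-0.0006,0,-0.0014,0],[1,-0.0006,0,-0.0014,0],[1,-0.0006,0,-0.0014,0],[1,-0.0006,0,-0.0014,0],[1,-0.0006,0,-0.0014,0],[1,-0.0006,0,-0.0014,0]]' && python3 -m inch '[[1,0,0,0,0],[1,0,0,0,0]]' && python3 -m inch '[[-0.6,0,0,0,0],[-0.6,0,0,0,0],[-0.6,0,0,0,0],[-0.6,0,0,0,0]]' && python3 -c "
from h import *
c=cam('wrist');save(c,'pics/w4.png')
cv2.imwrite('pics/w4c.png',cv2.resize(cv2.imread('pics/w4.png')[180:400,150:420],(540,440)))"
```

```text
t: 15.25
tool_pos: [0.5185, 0.1028, 0.1446]
orientation: [-1.219, -1.208, 1.207]
force: [-4.7, -1.0, 11.9]
opening: 0.0537
t: 15.5
tool_pos: [0.5184, 0.1028, 0.1448]
orientation: [-1.219, -1.208, 1.207]
force: [-3.3, -0.4, 6.9]
opening: 0.0533
t: 16.0
tool_pos: [0.5184, 0.1028, 0.1446]
orientation: [-1.219, -1.208, 1.207]
force: [0.1, -0.0, -0.2]
opening: 0.0743
```

View pics/w4c.png

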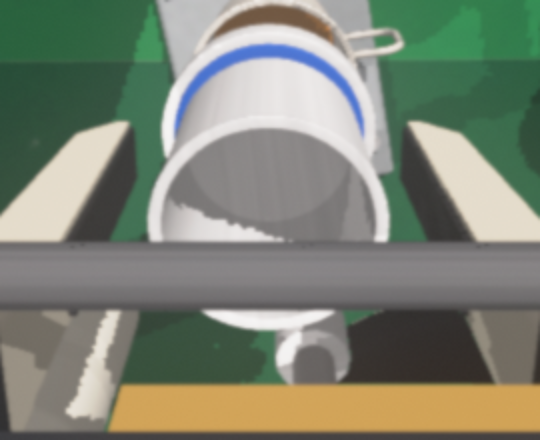

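The cup is upright and centred, but the held push was only about 12 N by the wrist reading (about 14 N with the cup's weight). I'll press once more to reach 15 N on the gauge.

```bash
python3 -m inch '[[0.4,0,0,0,0],[1,0,0,0,0],[1,0,0,0,0],[1,0,0,0,0]]' 50; python3 -m inch '[[1,0,0,-0.0008,0],[1,0,0,-0.0012,0],[1,0,0,-0.0012,0]]'| grep -E 'pos|force'
```

```text
t: 16.55
tool_pos: [0.5184, 0.1029, 0.1447]
orientation: [-1.219, -1.208, 1.207]
force: [-0.8, 0.4, -0.2]
opening: 0.0534
tool_pos: [0.5186, 0.1029, 0.1444]
force: [-3.8, -0.2, 7.0]
```

```bash
python3 -m inch '[[1,-0.0003,0,-0.0012,0],[1,-0.0003,0,-0.0016,0],[1,-0.0003,0,-0.0019,0],[1,-0.0003,0,-0.0019,0],[1,-0.0003,0,-0.0019,0],[1,-0.0003,0,-0.0019,0],[1,-0.0003,0,-0.0019,0],[1,-0.0003,0,-0.0019,0]]'; python3 -m inch '[[1,0,0,-0.0018,0],[1,0,0,-0.0018,0],[1,0,0,-0.0018,0],[1,0,0,-0.0018,0],[1,0,0,-0.0018,0]]'
```

```text
t: 17.92
tool_pos: [0.5186, 0.1029, 0.1443]
orientation: [-1.22, -1.209, 1.206]
force: [-5.8, -1.1, 12.2]
opening: 0.0535
t: 18.55
tool_pos: [0.5187, 0.1029, 0.1443]
orientation: [-1.22, -1.21, 1.206]
force: [-7.7, -1.2, 13.4]
opening: 0.0536
```

Including the cup's weight, that is about 15.6 N on the seat. Now I'll release and retreat.

```bash
python3 -m inch '[[1,0,0,0,0],[1,0,0,0.0005,0],[1,0,0,0.0005,0]]'|grep -E 'pos|force' ; python3 -m inch '[[-0.7,0,0,0,0],[-0.8,0,0,0,0],[-0.8,0,0,0,0],[-0.8,0,0,0,0]]' && python3 -m inch '[[-0.8,0,0,0.02,0],[-0.8,0,0,0.06,0],[-0.8,0,0,0.11,0],[-0.8,0,0,0.16,0],[-0.8,0,0.03,0.18,0],[-0.8,-0.03,0.08,0.18,0],[-0.8,-0.03,0.08,0.18,0]]' && python3 - <<'E'
from h import *
for n in('scene','side','wrist'): save(cam(n),f'pics/{n}9.png')
g=lambda i,y,x:cv2.resize(cv2.imread(i)[y:y+140,x:x+200],(400,280),interpolation=cv2.INTER_CUBIC)
cv2.imwrite('pics/m9.png',np.vstack([np.hstack([g('pics/scene9.png',140,200),g('pics/side9.png',120,170)]),np.hstack([cv2.resize(cv2.imread('pics/wrist9.png'),(400,300)),np.zeros((300,400,3),np.uint8)])]))
E
```

```text
tool_pos: [0.5186, 0.1029, 0.1446]
force: [-2.1, 0.2, 1.5]
t: 19.42
tool_pos: [0.5186, 0.1029, 0.1446]
orientation: [-1.22, -1.209, 1.206]
force: [0.6, 0.2, 0.2]
opening: 0.0835
t: 20.3
tool_pos: [0.4874, 0.1857, 0.3253]
orientation: [-1.218, -1.214, 1.208]
force: [0.2, 0.6, -0.1]
opening: 0.0836
```

View pics/m9.png

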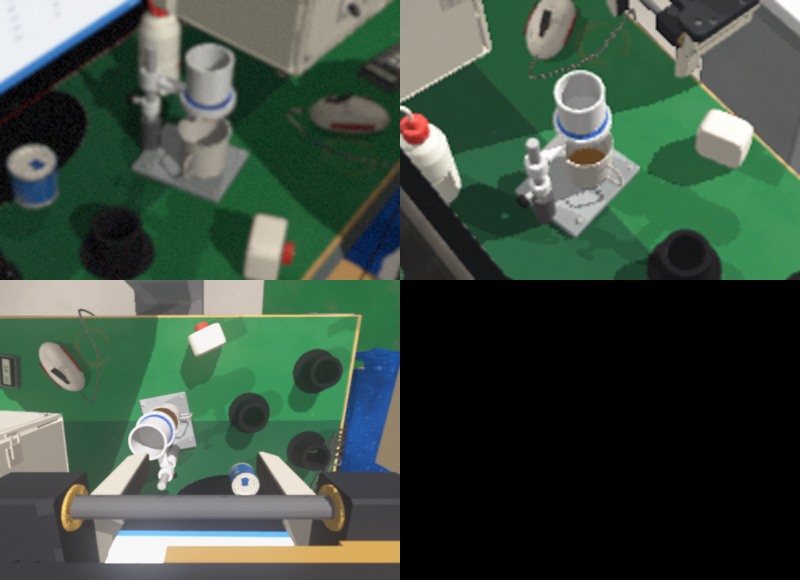

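The cup stands upright and centred in the seat in all three views, the carrier is down, and the timer, tin and bottle look undisturbed. The rim centre is at scene (305,171) and side (260,166). One last check, then I'll hand in.

```bash
python3 - <<'E'
from h import *
print(tri('scene.npz',(305,171),'side.npz',(260,166)))
robot.close_job()
E
```

```text
[0.51873102 0.10371289 0.17536315]
the job is handed in; nothing more can be done
```

I took the cup out of the rightmost parking socket, set it in the blue seat and let it go so it could centre itself. I then pressed it down until the force rose steeply at the lower stop, after about 20 mm of travel at 4–5 N. The job is handed in after about 20 s of robot time; no verdict is reported.

- **Push on the stop:** the first holds read 12–12.7 N at the wrist, a little under the 15 N asked, so I gripped again and pressed once more. That hold read 12.2–13.4 N, or about 14–15.6 N with the cup's own weight. I saw no reading near 25 N, but forces were read only at the end of each move. A sideways force of up to about 8 N showed during the pressing and was gone after release.
- **Final position:** the last pictures show the cup upright and centred, with the gripper clear and the timer, tin and bottle apparently unmoved. The rim measured at (0.519, 0.104, 0.175). That puts the tip at about 83 mm, against about 87 mm worked out from the arm's pose. They disagree by about 4 mm, but both lie inside the 70–98.5 mm limit.
- **Seat centre:** my early camera estimate of the seat's y was about 3 mm too high (0.106, against 0.103 felt on contact). Letting the cup go in the taper corrected it.

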